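Find the parts case that still has room and push its cover open

TASK

Three of the four black parts cases are full and their grey covers are blocked from below; the fourth has room. With closed fingers press gently on the orange spot of one cover after another until you find the one that rocks, then push that cover's spot end down into the case until the cover stands steeply open, nearly upright, and leave it so. Grip and lift nothing, do not press hard, leave the other covers shut and do not disturb the loose things on the bench.

Things in the scene. Friction and masses are not known exactly. Their poses are not given: they have to be found in the camera images.
- case_a: One of 4 identical black open-topped cases fixed to the bench: 130 (its x) x 90 (y) x 82 mm high, walls and floor 5 mm. Origin: centre of the underside, z up; x points from the front (orange spot end, robot side) to the far end. Full cases hold steel discs to 1-2 mm below the spot end; the one with room holds one 8 mm disc, so closed fingertips can follow the cover 50 mm down.
- lid_a (a joint): Tilt in rad of the grey cover in the mouth of case_a: 0 level and closed, grows as the spot end sinks into the case and the other end rises, stop at 1.25. Free, it turns under 1-3 N on the spot and stays at any angle it is left at (stiff pin). Blocked, it stops below 0.05. Pressing beyond the pin does nothing.
- press_a (a point): Orange spot, 24 mm across, on the top face of the cover of case_a; moves with it; 82.5 mm above the bench when closed, 50 mm in front of the pin. Cover 116 x 76 x 5 mm; its cross pin runs along the case's y at case x = +10 mm, 80 mm above the bench: 68 mm of cover in front of it, 48 mm beyond.
- case_b: One of 4 identical black open-topped cases fixed to the bench: 130 (its x) x 90 (y) x 82 mm high, walls and floor 5 mm. Origin: centre of the underside, z up; x points from the front (orange spot end, robot side) to the far end. Full cases hold steel discs to 1-2 mm below the spot end; the one with room holds one 8 mm disc, so closed fingertips can follow the cover 50 mm down.
- lid_b (a joint): Tilt in rad of the grey cover in the mouth of case_b: 0 level and closed, grows as the spot end sinks into the case and the other end rises, stop at 1.25. Free, it turns under 1-3 N on the spot and stays at any angle it is left at (stiff pin). Blocked, it stops below 0.05. Pressing beyond the pin does nothing.
- press_b (a point): Orange spot, 24 mm across, on the top face of the cover of case_b; moves with it; 82.5 mm above the bench when closed, 50 mm in front of the pin. Cover 116 x 76 x 5 mm; its cross pin runs along the case's y at case x = +10 mm, 80 mm above the bench: 68 mm of cover in front of it, 48 mm beyond.
- case_c: One of 4 identical black open-topped cases fixed to the bench: 130 (its x) x 90 (y) x 82 mm high, walls and floor 5 mm. Origin: centre of the underside, z up; x points from the front (orange spot end, robot side) to the far end. Full cases hold steel discs to 1-2 mm below the spot end; the one with room holds one 8 mm disc, so closed fingertips can follow the cover 50 mm down.
- lid_c (a joint): Tilt in rad of the grey cover in the mouth of case_c: 0 level and closed, grows as the spot end sinks into the case and the other end rises, stop at 1.25. Free, it turns under 1-3 N on the spot and stays at any angle it is left at (stiff pin). Blocked, it stops below 0.05. Pressing beyond the pin does nothing.
- press_c (a point): Orange spot, 24 mm across, on the top face of the cover of case_c; moves with it; 82.5 mm above the bench when closed, 50 mm in front of the pin. Cover 116 x 76 x 5 mm; its cross pin runs along the case's y at case x = +10 mm, 80 mm above the bench: 68 mm of cover in front of it, 48 mm beyond.
- case_d: One of 4 identical black open-topped cases fixed to the bench: 130 (its x) x 90 (y) x 82 mm high, walls and floor 5 mm. Origin: centre of the underside, z up; x points from the front (orange spot end, robot side) to the far end. Full cases hold steel discs to 1-2 mm below the spot end; the one with room holds one 8 mm disc, so closed fingertips can follow the cover 50 mm down.
- lid_d (a joint): Tilt in rad of the grey cover in the mouth of case_d: 0 level and closed, grows as the spot end sinks into the case and the other end rises, stop at 1.25. Free, it turns under 1-3 N on the spot and stays at any angle it is left at (stiff pin). Blocked, it stops below 0.05. Pressing beyond the pin does nothing.
- press_d (a point): Orange spot, 24 mm across, on the top face of the cover of case_d; moves with it; 82.5 mm above the bench when closed, 50 mm in front of the pin. Cover 116 x 76 x 5 mm; its cross pin runs along the case's y at case x = +10 mm, 80 mm above the bench: 68 mm of cover in front of it, 48 mm beyond.
- glue_mid (a point): Bystander, to be left alone: small round glue bottle, 28 mm across, 60 mm tall, standing between two cases. The point is half-way up, on its axis (screwdriver: near its middle).
- socket_mid (a point): Bystander, to be left alone: steel wrench socket, 22 mm across, 38 mm tall, standing between two cases. The point is half-way up, on its axis (screwdriver: near its middle).
- jar_mid (a point): Bystander, to be left alone: amber jar with black cap, 60 mm across, 75 mm tall, in front of the cases. The point is half-way up, on its axis (screwdriver: near its middle).
- mug_mid (a point): Bystander, to be left alone: blue mug, 76 mm across, 85 mm tall, in front of the cases. The point is half-way up, on its axis (screwdriver: near its middle).
- driver_mid (a point): Bystander, to be left alone: screwdriver with green handle, 180 mm long, lying in front of the cases. The point is half-way up, on its axis (screwdriver: near its middle).
- carton_mid (a point): Bystander, to be left alone: small cardboard carton 80 x 60 x 50 mm, behind the cases. The point is half-way up, on its axis (screwdriver: near its middle).
- spacer_mid (a point): Bystander, to be left alone: flat aluminium ring, 84 mm across, 20 mm high, behind the cases. The point is half-way up, on its axis (screwdriver: near its middle).
- water_mid (a point): Bystander, to be left alone: clear bottle, 64 mm across, 200 mm tall, right of the cases. The point is half-way up, on its axis (screwdriver: near its middle).

How it is judged:
By the outcome, as a careful person would: the job done as asked, in the order asked, and still so for the second after the job is handed in, with the robot touching nothing.
It also fails if it takes over 51 s, if anything falls off the work surface, if the arm or the gripper's body presses on something with over 40 N, if the wrist force passes 120 N, or if a joint passes its speed limit or range.

ROBOT

A 7-joint arm with a two-finger parallel gripper is mounted at the origin on the work surface. World frame = base frame: x ahead of the robot, y to its left, z up, the work surface at z = 0. Lengths are in m, angles in rad, forces in N, time in s.
With the tool pointing down it reaches from about 0.425 to 0.95 m from the base axis. Payload 4.7 kg.
Tool frame: the origin (TCP) lies between the finger pads; the fingertips stand 22 mm ahead of it and the grasp point (between the pads) lies 3 mm ahead of it; z points along the fingers, x is the direction in which the jaws open and shut, and the axes are right-handed (so a half turn about z gives the same grasp; the last joint's range is limited). The gripper opens to 87 mm and grips with 3 to 60 N. Pads are 19 mm wide; open, the fingers measure 117 mm over their backs; the gripper's body (75 mm by 190 mm) begins 51 mm behind the grasp point.
Start: joints at [-1.218, 0.469, -0.049, 1.532, 0.024, 1.141, -0.082], TCP at [0.251, 0.626, 0.245] pointing down, gripper open.
Joint ranges: [-2.59, 2.59], [-0.33, 1.99], [-1.39, 1.29], [0.1, 2.45], [-1.04, 4.18], [0.21, 1.99], [-2.66, 2.66]. Speed limits (rad/s): [2.57, 2.57, 3.14, 3.14, 3.14, 3.14, 3.14].

INTERFACE

Orientations are given as a rotation vector (axis times angle).
In Python, from station import arm, cams gives the robot as it stands.
- The arm moves only by the tool send_rows, never from a script. Its argument "deltas" is one flat list of numbers, 5 for each row, row after row: the shift along the tool's x, y, z in cm, then the turn about the tool's z in rad, then the finger opening in cm, from 0 to 8.7. A call has 1 to 20 rows; each row is the pose to reach, as a shift and turn from the pose commanded when the call began, along the tool's axes at that moment; what a row does not reach only later rows make up. A row lasts 1/10 s, in which the tool goes at most 50 mm and 8.59 degrees, less where a joint would pass 70% of its speed; a pose out of reach is approached as far as the arm can. A call with a gripper value outside its range is refused whole. The fingers move at their own pace and stop on an object; "force" is the grip in N (left out, the last holds). Time passes only in rows, so rows that repeat a pose let the fingers close. It gives the time, the measured TCP pose, the force and the opening at its end, in the units of the state.
- arm.sense(): the state, without advancing time (a new reading comes with each control period).
- cams.get_image(name): name is "scene" or "top" or "wrist"; returns a dict with "img" (400x640x3 uint8, red, green, blue), "fx", "fy", "cx", "cy" (pixels), "world_from_camera" (4x4, takes a point from camera to world coordinates). Camera axes: x right, y down, z forward; pixel columns grow to the right and rows downward; lengths in m; the calibration is good to about 2 mm. The wrist camera is an equidistant fisheye: a pixel r from the principal point sees the ray r / f radians off the axis. A picture is of the moment at which its call begins. There is no depth.
- arm.close_job(): hands the job in, once; it reports no verdict.
Trained networks look in the newest picture that a camera, given by its name, has taken for a name from the list of things; names that differ only in an ending like _2 or _b are one class to them, and where a whole thing is asked for, a point or a joint stands for the part that bears it (a point fixed in the world has none). Each returns a list of dicts, best first, with "score" (0 to 1); they miss things now and then, are a little off and sometimes report something else, mostly with a low value. They report only what shows in the picture. A call takes as long as a camera call.
- cams.search_frame(thing, camera): "extent" ([left, top, right, bottom] in pixels, round what is visible of it).
- cams.silhouettes(thing, camera): "region" (400x640 bool, what is visible of it) and "extent" ([left, top, right, bottom] in pixels, round what is visible of it).
The state is a dict: "time": time; "joint_pos": joint angles; "joint_vel": joint speeds; "tau": joint torques, N m; "ee_pos": TCP position; "orientation": TCP orientation; "force": force on the tool from outside, world axes, zero at the start; "torque": the same for the moment, N m; "gripper_width": finger opening in m.
Only numpy, scipy, OpenCV 4.12 (cv2) and the standard library are available. Lean on these libraries where they do the work, as an engineer would, in place of code of your own. Each camera call takes 0.05 s, during which the arm holds its last target.

## Working session

There is one attempt and no reset: what is moved stays moved. The work goes in short steps, Python scripts to look and compute and a tool call to move; the robot and the scene stay as the last step left them, time stands still between calls to the robot, and variables do not carry over. Pictures are saved under pics/ and viewed, and the job is handed in when it is done.

Besides the shell and the picture viewer there is one more tool, called after "Call:" by a JSON object that holds its "api" and its "payload". send_rows: Moves the arm, as the interface text tells. Its arguments: {"type":"object","properties":{"deltas":{"type":"array","items":{"type":"number"}},"force":{"type":"number"}},"required":["deltas"]}

```bash
mkdir -p pics; cat > h.py <<'E'
import numpy as np, cv2
from station import arm, cams
def save(n,fn):
    d=cams.get_image(n); cv2.imwrite('pics/'+fn,d['img'][:,:,::-1]); return d
def ray(d,u,v):
    T=np.array(d['world_from_camera']); r=np.array([(u-d['cx'])/d['fx'],(v-d['cy'])/d['fy'],1.]); return T[:3,3],T[:3,:3]@r
def atz(d,u,v,z):
    o,r=ray(d,u,v); return o+r*(z-o[2])/r[2]
E
python3 - <<'E'
from h import *
a=save('scene','s0.png');b=save('top','t0.png')
for d in(a,b): print(d['fx'],d['cx'],d['cy'],np.round(d['world_from_camera'],3))
s=arm.sense();print(s['time'],s['ee_pos'],s['orientation'],s['force'],s['gripper_width'])
from scipy.spatial.transform import Rotation as R
print(R.from_rotvec(s['orientation']).as_matrix().round(3))
for c,d in(('top',b),('scene',a)):
  for n in 'press_a','case_a':
    for q in cams.silhouettes(n,c):
      m=q['region'];v,u=np.nonzero(m)
      print(c,n,round(q['score'],2),np.round(q['extent']),m.sum(),atz(d,u.mean(),v.mean(),.0825).round(4))
E
```

```text
470.0133040187745 322.7540850603585 199.65458398998246 [[-0.339  0.512 -0.789  1.495]
 [ 0.94   0.207 -0.27   0.272]
 [ 0.025 -0.834 -0.552  0.759]
 [ 0.     0.     0.     1.   ]]
478.7860621151101 313.0898083977786 203.13208422616785 [[ 0.018 -0.994  0.104  0.419]
 [-1.    -0.019 -0.01  -0.045]
 [ 0.012 -0.104 -0.994  1.25 ]
 [ 0.     0.     0.     1.   ]]
0.1 [0.25130922 0.62593559 0.24358144] [ 2.60171345e+00  1.75899177e+00 -2.25994133e-03] [-0.48178406  0.43739709 -0.72033209] 0.08685371704869314
[[ 0.373  0.928 -0.001]
 [ 0.928 -0.373 -0.002]
 [-0.002  0.    -1.   ]]
top press_a 0.97 [219. 180. 255. 232.] 1459 [0.5332 0.1277 0.0825]
top press_a 0.8 [356. 150. 390. 199.] 1474 [ 0.6163 -0.2019  0.0825]
top press_a 0.68 [284. 159. 325. 208.] 1408 [ 0.5916 -0.0338  0.0825]
top press_a 0.57 [352. 146. 394. 204.] 2135 [ 0.6111 -0.1982  0.0825]
top press_a 0.56 [155. 160. 189. 213.] 1370 [0.579  0.2968 0.0825]
top press_a 0.51 [368. 273. 414. 305.] 958 [ 0.3376 -0.2539  0.0825]
top case_a 0.93 [148. 159. 200. 216.] 2374 [0.576  0.2876 0.0825]
top case_a 0.86 [281. 156. 326. 214.] 1936 [ 0.5882 -0.0343  0.0825]
top case_a 0.75 [215. 179. 261. 231.] 2144 [0.5316 0.125  0.0825]
top case_a 0.7 [354. 149. 394. 203.] 2122 [ 0.6116 -0.1979  0.0825]
scene press_a 0.85 [303. 202. 339. 231.] 839 [ 0.603  -0.0315  0.0825]
scene press_a 0.81 [378. 206. 405. 236.] 878 [0.5454 0.1289 0.0825]
scene press_a 0.78 [437. 230. 479. 263.] 1021 [0.591  0.2975 0.0825]
scene press_a 0.59 [236. 195. 277. 225.] 810 [ 0.6257 -0.1988  0.0825]
scene case_a 0.87 [430. 229. 482. 292.] 2431 [0.6406 0.2956 0.0825]
scene case_a 0.84 [301. 202. 346. 259.] 2142 [ 0.6521 -0.0152  0.0825]
scene case_a 0.59 [227. 196. 285. 249.] 2330 [ 0.675  -0.1741  0.0825]
scene case_a 0.56 [372. 202. 410. 264.] 2206 [0.5982 0.1395 0.0825]
scene case_a 0.45 [237. 192. 278. 223.] 766 [ 0.6285 -0.1991  0.0825]
```

View pics/s0.png

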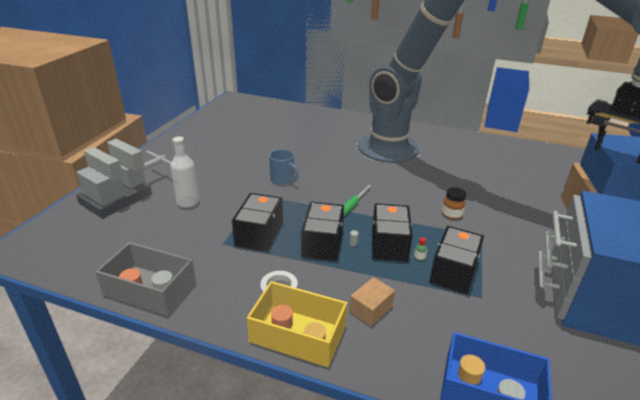

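View pics/t0.png

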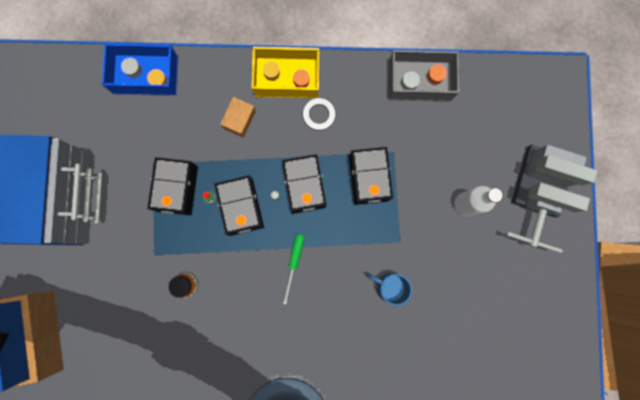

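```bash
python3 - <<'E'
import cv2,numpy as np
a=cv2.imread('pics/t0.png');cv2.imwrite('pics/t0z.png',cv2.resize(a[130:330,130:430],None,fx=2.6,fy=2.6,interpolation=cv2.INTER_CUBIC))
a=a[:,:,::-1]
import h
d=h.cams.get_image('top')
hsv=cv2.cvtColor(np.ascontiguousarray(a),cv2.COLOR_RGB2HSV)
m=((hsv[:,:,0]<20)&(hsv[:,:,0]>4)&(hsv[:,:,1]>150)&(hsv[:,:,2]>120)).astype('uint8')
n,l,st,c=cv2.connectedComponentsWithStats(m)
for i in range(1,n):
  if st[i,4]>15: print(st[i],c[i].round(1),h.atz(d,*c[i],.0825).round(4))
E
```

```text
[429  66  17  16 206] [436.8  73.3] [ 0.8776 -0.3642  0.0825]
[293  70  17  17 235] [300.9  78.1] [ 0.8571 -0.0204  0.0825]
[265  74  13   4  18] [271.3  76.1] [0.8607 0.0542 0.0825]
[370 185   9   9  66] [373.8 189.3] [ 0.5783 -0.206   0.0825]
[302 194  10   9  69] [306.6 197.8] [ 0.5539 -0.0407  0.0825]
[162 196   9  10  71] [166.2 200.4] [0.5406 0.3021 0.0825]
[237 216   9   9  69] [240.9 220. ] [0.4962 0.1183 0.0825]
[600 247   3  19  22] [600.7 255.8] [ 0.4255 -0.7614  0.0825]
[601 282   3  13  18] [602.1 288.1] [ 0.3476 -0.7613  0.0825]
[603 308   4  11  17] [603.8 313.4] [ 0.2874 -0.7627  0.0825]
[603 326   4  11  16] [604.4 330.8] [ 0.2462 -0.7624  0.0825]
```

The pictures show four cases in a row, with spots in the top view at (166,200), (241,220), (307,198) and (374,189). The jar, screwdriver and mug stand in front, with glue and socket in between. Next I measure the yaws and cross-check the spots with the scene camera.

```bash
cat >> h.py <<'E'
from scipy.spatial.transform import Rotation as R
def go(xt,yt,ztip,psi):  # psi deg: yaw of tool y (case x)
    s=arm.sense(); M=R.from_rotvec(s['orientation']).as_matrix()
    d=np.array([xt,yt,ztip+.022])-s['ee_pos']
    y=np.degrees(np.arctan2(M[1,1],M[0,1]))
    print('t',s['time'].__round__(2),'tip',(np.array(s['ee_pos'])-[0,0,.022]).round(4),'yaw',y.round(2),'F',np.round(s['force'],1),'w',round(s['gripper_width'],4),'cm',(M.T@d*100).round(2),'turn',round(np.radians(y-psi),3))
def spots(d,crop=None):
    hsv=cv2.cvtColor(np.ascontiguousarray(d['img']),cv2.COLOR_RGB2HSV)
    m=((hsv[:,:,0]<20)&(hsv[:,:,0]>4)&(hsv[:,:,1]>150)&(hsv[:,:,2]>120)).astype('uint8')
    n,l,st,c=cv2.connectedComponentsWithStats(m)
    return [(st[i,4],c[i]) for i in range(1,n) if st[i,4]>12]
E
python3 - <<'E'
from h import *
a=cams.get_image('scene');b=cams.get_image('top')
for n,c in spots(a):
  p=atz(a,*c,.0825)
  if 0.45<p[0]<.65: print('scene',n,c.round(1),p.round(4))
for n,c in spots(b):
  p=atz(b,*c,.0825)
  if 0.45<p[0]<.65 and p[1]>-.5: print('top',n,p.round(4))
# yaw from grey lids
g=b['img'].astype(int); 
m=((g.min(2)>95)&(np.ptp(g,axis=2)<25)).astype('uint8')
for q in cams.silhouettes('lid_a','top'):
  mm=q['region']; u=np.nonzero(mm)
  r=cv2.minAreaRect(np.argwhere(mm)[:,::-1].astype(np.float32))
  P=np.array([atz(b,*k,.0825) for k in cv2.boxPoints(r)])
  e=[(P[(i+1)%4]-P[i])[:2] for i in range(2)]
  L=[np.hypot(*x) for x in e]; x=e[int(np.argmax(L))]; x=x*np.sign(x[0])
  print(round(q['score'],2),P.mean(0).round(3),np.round(L,3),np.degrees(np.arctan2(x[1],x[0])).round(1))
go(.5406,.3021,.12,0)
E
```

```text
scene 29 [262.5 199.3] [ 0.5832 -0.2048  0.0825]
scene 33 [325.4 207.9] [ 0.5594 -0.0397  0.0825]
scene 31 [391.7 209. ] [0.5005 0.119  0.0825]
scene 41 [463.  235.3] [0.5455 0.3018 0.0825]
top 67 [ 0.5781 -0.2061  0.0825]
top 69 [ 0.5539 -0.0407  0.0825]
top 71 [0.5406 0.3021 0.0825]
top 69 [0.4962 0.1183 0.0825]
0.92 [0.533 0.127 0.083] [0.076 0.116] 14.9
0.87 [ 0.592 -0.033  0.083] [0.079 0.118] 9.9
0.79 [0.579 0.297 0.083] [0.117 0.077] -5.0
0.74 [ 0.616 -0.203  0.083] [0.079 0.12 ] 6.4
t 0.5 tip [0.2515 0.6264 0.2225] yaw -21.88 F [-0.3  0.5 -0.3] w 0.0872 cm [-19.32  38.92  10.25] turn -0.382
```

View pics/t0z.png

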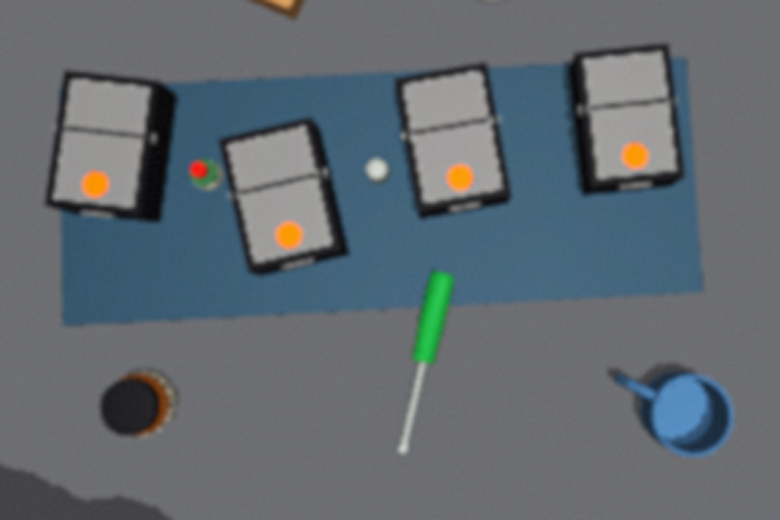

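Call:
{"api": "send_rows", "payload": {"deltas": [-8,5,0,-0.08,0,-17,10,0,-0.15,0,-26,15.8,0,-0.22,0,-26,15.8,0,-0.295,0,-26,15.8,0,-0.295,0,-26,15.8,0,-0.295,0,-24,24,2,-0.295,0,-22,31,5,-0.295,0,-19.3,39.1,8,-0.295,0,-19.3,39.1,10.2,-0.295,0,-19.3,39.1,10.2,-0.295,0,-19.3,39.1,10.2,-0.295,0,-19.3,39.1,10.2,-0.295,0,-19.3,39.1,10.2,-0.295,0], "force": 20}}

```text
time: 1.9
ee_pos: [0.5413, 0.3024, 0.1428]
orientation: [-2.314, -2.123, 0.001]
force: [0.3, 0.8, 0.9]
gripper_width: 0.0003
```

```bash
python3 - <<'E'
from h import *
go(.543,.302,.086,-5)
save('wrist','w1.png')
E
```

```text
t 1.9 tip [0.5413 0.3024 0.1208] yaw -4.92 F [0.3 0.8 0.9] w 0.0003 cm [-0.02  0.18  3.48] turn 0.001
```

View pics/w1.png

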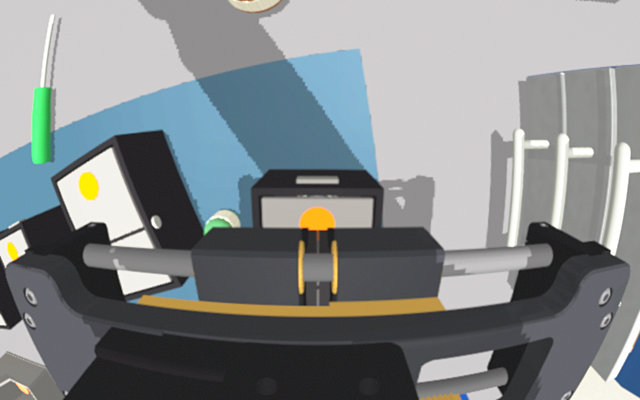

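The fingers are closed and aligned over the first spot, which shows at about (317,218) in the wrist view. I'll descend to just above it, then creep.

Call:
{"api": "send_rows", "payload": {"deltas": [0,0.1,2.0,0,0,0,0.1,3.2,0,0,0,0.1,3.5,0,0,0,0.1,3.5,0,0]}}

```text
time: 2.35
ee_pos: [0.5426, 0.302, 0.1077]
orientation: [-2.314, -2.124, 0.001]
force: [-0.1, -0.3, 0.1]
gripper_width: 0.0005
```

Call:
{"api": "send_rows", "payload": {"deltas": [0,0,0.1,0,0,0,0,0.2,0,0,0,0,0.3,0,0,0,0,0.3,0,0]}}

```text
time: 2.75
ee_pos: [0.5436, 0.3017, 0.1048]
orientation: [2.316, 2.123, 0.001]
force: [-0.5, -0.2, 0.4]
gripper_width: 0.0004
```

Call:
{"api": "send_rows", "payload": {"deltas": [0,0,0.05,0,0,0,0,0.1,0,0,0,0,0.1,0,0]}}

```text
time: 3.05
ee_pos: [0.5436, 0.3017, 0.104]
orientation: [2.316, 2.123, 0.001]
force: [0.2, -0.0, 3.2]
gripper_width: 0.0002
```

Call:
{"api": "send_rows", "payload": {"deltas": [0,0,0.05,0,0,0,0,0.1,0,0,0,0,0.1,0,0]}}

```text
time: 3.35
ee_pos: [0.5436, 0.3018, 0.1038]
orientation: [-2.316, -2.123, -0.001]
force: [-2.3, -1.7, 8.7]
gripper_width: 0.0007
```

The first cover is blocked: 8.7 N and it stopped after about 0.7 mm. I'll lift off and go to the second.

Call:
{"api": "send_rows", "payload": {"deltas": [0,0,-2,0,0,0,0,-4,0,0,0,0,-4,0,0]}}

```text
time: 3.65
ee_pos: [0.5449, 0.3023, 0.1449]
orientation: [2.315, 2.122, 0.008]
force: [1.0, 0.3, -0.3]
gripper_width: 0.0003
```

```bash
python3 - <<'E'
from h import *
go(.4985,.1187,.12,14.5)
E
```

```text
t 3.65 tip [0.5449 0.3023 0.1229] yaw -4.98 F [ 1.   0.3 -0.3] w 0.0003 cm [-18.69  -3.03   0.22] turn -0.34
```

Call:
{"api": "send_rows", "payload": {"deltas": [-5,-0.8,0,-0.1,0,-10,-1.6,0,-0.22,0,-15,-2.4,0,-0.34,0,-18.7,-3,0,-0.34,0,-18.7,-3,2.5,-0.34,0,-18.7,-3,3.2,-0.34,0,-18.7,-3,3.2,-0.34,0,-18.7,-3,3.2,-0.34,0]}}

```text
time: 4.45
ee_pos: [0.4975, 0.1191, 0.1104]
orientation: [-1.92, -2.486, -0.0]
force: [0.5, -0.1, -0.3]
gripper_width: 0.0005
```

```bash
python3 - <<'E'
from h import *
go(.4985,.1187,.083,14.5)
E
```

```text
t 4.45 tip [0.4975 0.1191 0.0884] yaw 14.62 F [ 0.5 -0.1 -0.3] w 0.0005 cm [-0.07  0.09  0.54] turn 0.002
```

Call:
{"api": "send_rows", "payload": {"deltas": [0,0,0.3,0,0,0,0,0.5,0,0,0,0,0.6,0,0,0,0,0.6,0,0]}}

```text
time: 4.85
ee_pos: [0.4974, 0.1182, 0.1046]
orientation: [1.923, 2.485, 0.001]
force: [-1.1, -0.1, -0.3]
gripper_width: 0.0001
```

Call:
{"api": "send_rows", "payload": {"deltas": [0,0,0.05,0,0,0,0,0.1,0,0,0,0,0.1,0,0]}}

```text
time: 5.15
ee_pos: [0.4974, 0.1181, 0.1036]
orientation: [-1.923, -2.484, -0.001]
force: [0.2, 0.3, 1.1]
gripper_width: 0.0003
```

Call:
{"api": "send_rows", "payload": {"deltas": [0,0,0.05,0,0,0,0,0.1,0,0,0,0,0.1,0,0]}}

```text
time: 5.45
ee_pos: [0.4974, 0.118, 0.1025]
orientation: [-1.923, -2.484, -0.0]
force: [0.5, 1.4, 0.5]
gripper_width: 0.0006
```

Call:
{"api": "send_rows", "payload": {"deltas": [0,0,0.05,0,0,0,0,0.1,0,0,0,0,0.1,0,0]}}

```text
time: 5.75
ee_pos: [0.4974, 0.1179, 0.1015]
orientation: [1.923, 2.484, 0.0]
force: [-0.1, 1.2, 0.8]
gripper_width: 0.0005
```

Call:
{"api": "send_rows", "payload": {"deltas": [0,0,0.1,0,0,0,0,0.2,0,0,0,0,0.2,0,0]}}

```text
time: 6.05
ee_pos: [0.4974, 0.1178, 0.0994]
orientation: [1.923, 2.484, -0.0]
force: [-0.3, 0.8, 1.4]
gripper_width: 0.0005
```

```bash
python3 - <<'E'
from h import *
save('wrist','w2.png'); d=save('scene','s2.png')
cv2.imwrite('pics/s2z.png',cv2.resize(d['img'][150:310,220:500,::-1],None,fx=2.8,fy=2.8,interpolation=cv2.INTER_CUBIC))
go(.4985,.1187,.06,14.5)
E
```

```text
t 6.15 tip [0.4973 0.1176 0.0774] yaw 14.5 F [-0.9  0.5  0.8] w 0.0004 cm [0.08 0.14 1.74] turn -0.0
```

View pics/s2z.png

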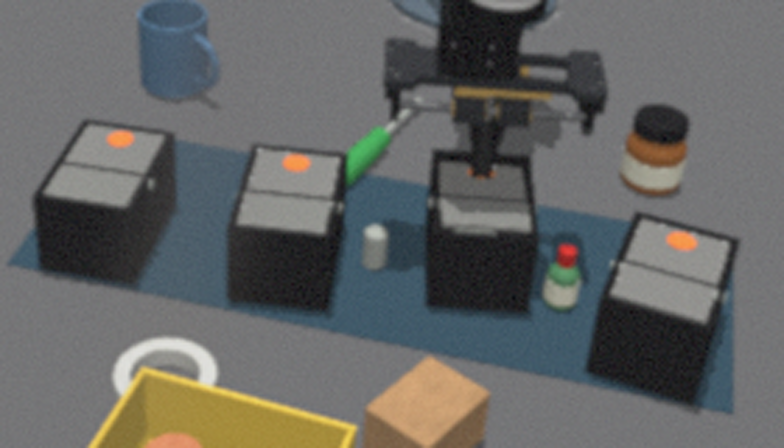

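View pics/w2.png

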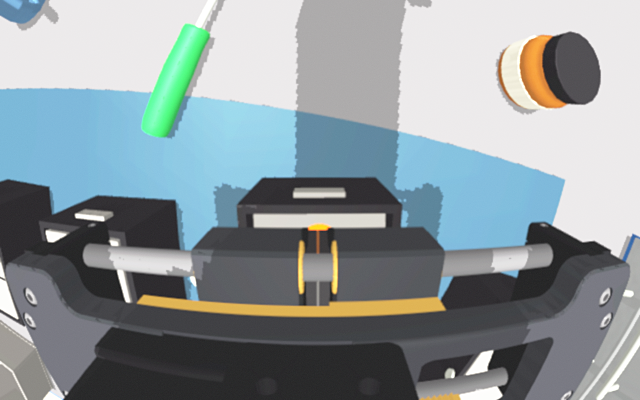

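The second cover rocks: the tip is 5 mm down at about 1 N, and the scene view shows the far lid edge rising at about (470,230) in the zoom. I'll keep pushing down.

Call:
{"api": "send_rows", "payload": {"deltas": [0.1,0.1,0.3,0,0,0.1,0.1,0.6,0,0,0.1,0.1,0.9,0,0,0.1,0.1,1.2,0,0,0.1,0.1,1.5,0,0,0.1,0.1,1.5,0,0]}}

```text
time: 6.75
ee_pos: [0.4975, 0.1193, 0.0839]
orientation: [-1.922, -2.484, 0.001]
force: [0.2, 0.3, 1.1]
gripper_width: -0.0001
```

Call:
{"api": "send_rows", "payload": {"deltas": [0,0.1,0.3,0,0,0,0.2,0.6,0,0,0,0.3,0.9,0,0,0,0.4,1.2,0,0,0,0.5,1.5,0,0,0,0.6,1.8,0,0,0,0.6,1.8,0,0]}}

```text
time: 7.45
ee_pos: [0.5034, 0.1205, 0.0658]
orientation: [-1.923, -2.483, 0.002]
force: [0.4, 0.2, 0.1]
gripper_width: 0.0002
```

```bash
python3 - <<'E'
from h import *
d=save('scene','s3.png')
cv2.imwrite('pics/s3z.png',cv2.resize(d['img'][150:310,220:500,::-1],None,fx=2.8,fy=2.8,interpolation=cv2.INTER_CUBIC))
M=R.from_euler('z',14.5,degrees=True).as_matrix()
s=arm.sense(); print('case-x of tip', (M.T@(np.array(s['ee_pos'])-[.4985,.1187,0])*1000-[40,0,22]).round(1))
go(.4985,.1187,.06,14.5)
E
```

```text
case-x of tip [-34.8   0.5  44. ]
t 7.5 tip [0.5034 0.1204 0.044 ] yaw 14.51 F [-0.1 -0.5 -0.1] w 0.0007 cm [-0.05 -0.52 -1.6 ] turn 0.0
```

View pics/s3z.png

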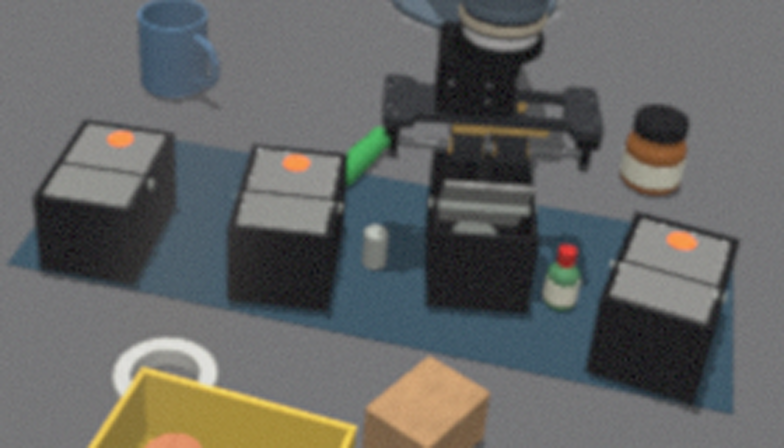

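The lid is at about 48°. I'll sweep toward the pin, raise the tip to 18 mm depth so the gripper body clears the risen far end, then sweep further.

Call:
{"api": "send_rows", "payload": {"deltas": [0,0.4,-0.1,0,0,0,0.8,-0.1,0,0,0,1.2,-0.2,0,0,0,1.2,-0.2,0,0,0,1.2,-1,0,0,0,1.2,-1.8,0,0,0,1.2,-1.8,0,0,0,1.2,-1.8,0,0]}}

```text
time: 8.3
ee_pos: [0.5162, 0.1238, 0.0853]
orientation: [1.922, 2.483, 0.003]
force: [-0.0, 0.3, 0.5]
gripper_width: 0.0006
```

```bash
python3 - <<'E'
from h import *
M=R.from_euler('z',14.5,degrees=True).as_matrix()
s=arm.sense(); print('case-x of tip', (M.T@(np.array(s['ee_pos'])-[.4985,.1187,0])*1000-[40,0,22]).round(1),s['force'])
E
```

```text
case-x of tip [-21.6   0.5  63.3] [-0.01984763  0.28593034  0.51372714]
```

Call:
{"api": "send_rows", "payload": {"deltas": [0,0.3,0,0,0,0,0.6,0,0,0,0,0.9,0,0,0,0,1.1,0,0,0,0,1.1,0,0,0]}}

```text
time: 8.8
ee_pos: [0.5247, 0.126, 0.0837]
orientation: [-1.922, -2.482, 0.005]
force: [-4.5, -0.5, -0.7]
gripper_width: 0.0007
```

Call:
{"api": "send_rows", "payload": {"deltas": [0,0.1,0,0,0,0,0.1,0,0,0]}}

```text
time: 9.0
ee_pos: [0.5257, 0.1262, 0.0838]
orientation: [-1.922, -2.483, 0.004]
force: [-5.0, -1.3, -0.8]
gripper_width: 0.0004
```

Call:
{"api": "send_rows", "payload": {"deltas": [0,0.1,0,0,0,0,0.1,0,0,0]}}

```text
time: 9.2
ee_pos: [0.5268, 0.1265, 0.0839]
orientation: [-1.922, -2.483, 0.004]
force: [-4.3, -1.5, -1.6]
gripper_width: 0.0004
```

```bash
python3 - <<'E'
from h import *
d=save('scene','s4.png')
cv2.imwrite('pics/s4z.png',cv2.resize(d['img'][150:310,220:500,::-1],None,fx=2.8,fy=2.8,interpolation=cv2.INTER_CUBIC))
M=R.from_euler('z',14.5,degrees=True).as_matrix()
s=arm.sense(); print('case-x of tip', (M.T@(np.array(s['ee_pos'])-[.4985,.1187,0])*1000-[40,0,22]).round(1),s['force'])
E
```

```text
case-x of tip [-10.7   0.4  61.9] [-4.56829873 -0.77063146 -2.0941092 ]
```

View pics/s4z.png

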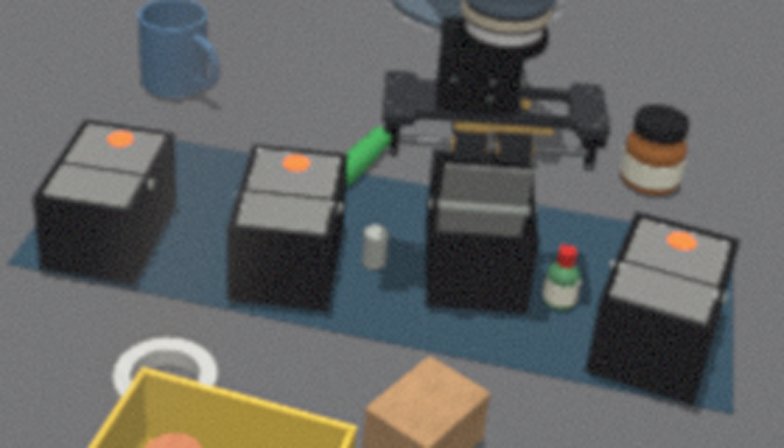

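Call:
{"api": "send_rows", "payload": {"deltas": [0,0.1,0,0,0,0,0.1,0,0,0]}}

```text
time: 9.45
ee_pos: [0.5269, 0.1265, 0.0838]
orientation: [-1.921, -2.482, 0.006]
force: [-6.5, -1.2, -0.8]
gripper_width: 0.0005
```

Call:
{"api": "send_rows", "payload": {"deltas": [0,0.1,0,0,0,0,0.1,0,0,0]}}

```text
time: 9.65
ee_pos: [0.5271, 0.1265, 0.0837]
orientation: [-1.921, -2.481, 0.009]
force: [-8.4, -1.7, 0.5]
gripper_width: 0.0004
```

Call:
{"api": "send_rows", "payload": {"deltas": [0,0.1,0,0,0,0,0.1,0,0,0]}}

```text
time: 9.85
ee_pos: [0.5272, 0.1266, 0.0836]
orientation: [-1.92, -2.48, 0.011]
force: [-10.0, -2.2, 3.0]
gripper_width: 0.0006
```

Force rises with no further motion, so the cover is at its stop. I'll back off toward the front, then lift clear.

Call:
{"api": "send_rows", "payload": {"deltas": [0,-0.5,0,0,0,0,-1.2,0,0,0,0,-1.6,-1,0,0,0,-1.6,-4,0,0,0,-2,-8,0,0,0,-6,-12,0,0,0,-8,-14,0,0,0,-8,-14,0,0,0,-8,-14,0,0]}}

```text
time: 10.75
ee_pos: [0.4545, 0.1079, 0.2262]
orientation: [1.921, 2.482, 0.007]
force: [0.6, -0.0, 0.4]
gripper_width: 0.0002
```

```bash
python3 - <<'E'
from h import *
d=save('scene','s5.png')
cv2.imwrite('pics/s5z.png',cv2.resize(d['img'][150:310,220:500,::-1],None,fx=2.8,fy=2.8,interpolation=cv2.INTER_CUBIC))
save('wrist','w5.png');b=save('top','t5.png')
go(.4985,.1187,.06,14.5)
# predict far edge corners in scene view for tilts
for nm,cam in(('scene',d),('top',b)):
 T=np.linalg.inv(np.array(cam['world_from_camera']))
 ps=np.radians(14.5);X=np.array([np.cos(ps),np.sin(ps),0]);Y=np.array([-np.sin(ps),np.cos(ps),0])
 pin=np.array([.4985,.1187,.08])+.05*X
 for th in(.9,1.0,1.1,1.2,1.25):
  o=[]
  for y in(-.038,.038):
   p=pin+Y*y+.048*(X*np.cos(th)+np.array([0,0,np.sin(th)])); c=T[:3,:3]@p+T[:3,3]
   u=np.array([cam['cx']+cam['fx']*c[0]/c[2],cam['cy']+cam['fy']*c[1]/c[2]])
   o.append(((u-[220,150])*2.8).round(1) if nm=='scene' else u.round(1))
  print(nm,th,o)
E
```

```text
t 10.9 tip [0.454  0.1077 0.202 ] yaw 14.51 F [ 0.2  0.4 -0.1] w 0.0006 cm [-0.05  4.59 14.19] turn 0.0
scene 0.9 [array([443.2, 179.5]), array([533.3, 186.2])]
scene 1.0 [array([443.5, 174.2]), array([533.5, 180.8])]
scene 1.1 [array([443.7, 169.1]), array([533.5, 175.7])]
scene 1.2 [array([443.9, 164.3]), array([533.5, 170.9])]
scene 1.25 [array([443.9, 162.1]), array([533.4, 168.6])]
top 0.9 [array([247. , 181.8]), array([215.8, 189.1])]
top 1.0 [array([247.2, 183.2]), array([215.9, 190.6])]
top 1.1 [array([247.5, 184.8]), array([216.1, 192.1])]
top 1.2 [array([247.8, 186.5]), array([216.4, 193.8])]
top 1.25 [array([248. , 187.3]), array([216.5, 194.7])]
```

View pics/s5z.png

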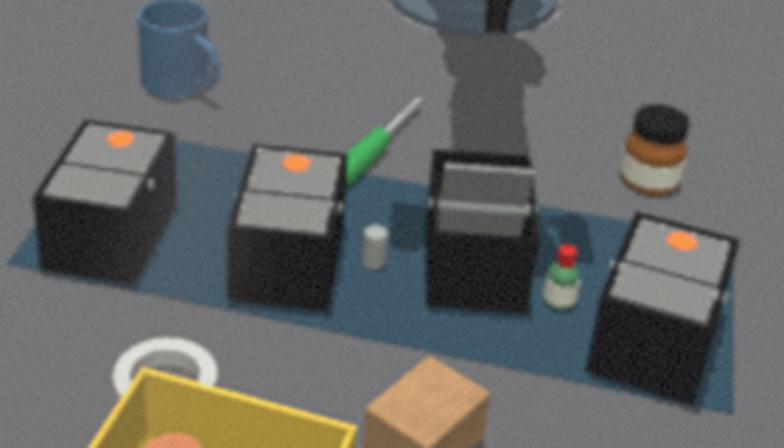

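View pics/w5.png

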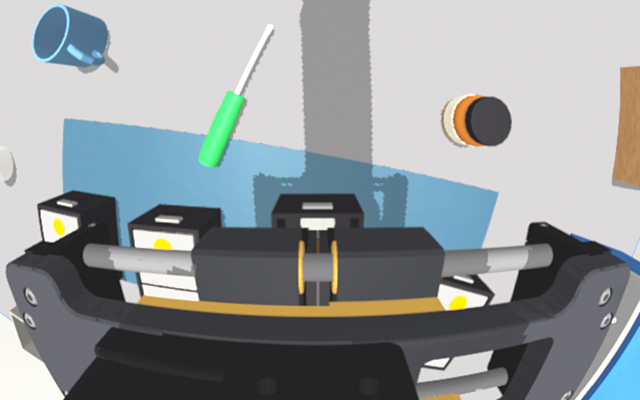

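View pics/t5.png

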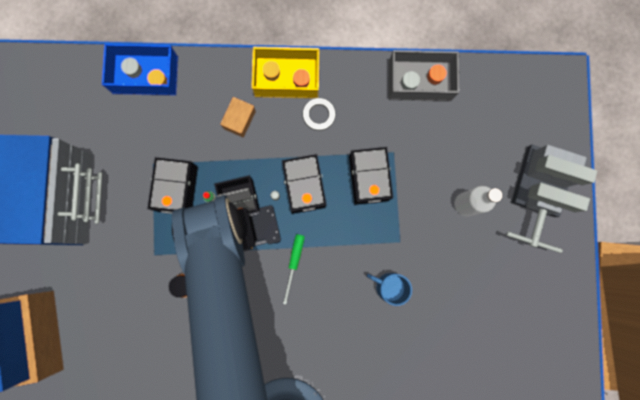

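```bash
python3 - <<'E'
from h import *
d=cams.get_image('scene')
T=np.linalg.inv(np.array(d['world_from_camera']))
ps=np.radians(14.5);X=np.array([np.cos(ps),np.sin(ps),0]);Y=np.array([-np.sin(ps),np.cos(ps),0])
k=.0045*np.array([1,0,0])  # scene-camera bias in spot x
for sp in([.4985,.1187,.08],[.5005,.119,.08]):
 pin=np.array(sp)+.05*X
 def pr(p):
  c=T[:3,:3]@p+T[:3,3]; return ((np.array([d['cx']+d['fx']*c[0]/c[2],d['cy']+d['fy']*c[1]/c[2]])-[220,150])*2.8).round(1)
 print('pin',[pr(pin+Y*y) for y in(-.045,.045)],'far rim',[pr(pin+X*.055+Y*y+[0,0,.002]) for y in(-.045,.045)])
 for th in(1.1,1.25): print(th,pr(pin+.048*(X*np.cos(th)+np.array([0,0,np.sin(th)]))))
I=d['img'].astype(int).sum(2)//3
for u in (392,385,400): print(u,[(v,I[v,u]) for v in range(200,240)])
s=save('wrist','w6.png')
E
```

```text
pin [array([431.2, 194.3]), array([533.7, 202. ])] far rim [array([431.3, 230.1]), array([538.1, 238.3])]
1.1 [488.5 172.4]
1.25 [488.6 165.3]
pin [array([431. , 195.6]), array([533.6, 203.3])] far rim [array([431.1, 231.6]), array([538. , 239.7])]
1.1 [488.3 173.7]
1.25 [488.4 166.6]
392 [(200, np.int64(80)), (201, np.int64(83)), (202, np.int64(84)), (203, np.int64(76)), (204, np.int64(56)), (205, np.int64(37)), (206, np.int64(26)), (207, np.int64(31)), (208, np.int64(65)), (209, np.int64(117)), (210, np.int64(134)), (211, np.int64(108)), (212, np.int64(89)), (213, np.int64(84)), (214, np.int64(88)), (215, np.int64(87)), (216, np.int64(84)), (217, np.int64(84)), (218, np.int64(87)), (219, np.int64(85)), (220, np.int64(83)), (221, np.int64(87)), (222, np.int64(108)), (223, np.int64(133)), (224, np.int64(131)), (225, np.int64(107)), (226, np.int64(88)), (227, np.int64(84)), (228, np.int64(83)), (229, np.int64(85)), (230, np.int64(83)), (231, np.int64(89)), (232, np.int64(80)), (233, np.int64(62)), (234, np.int64(49)), (235, np.int64(25)), (236, np.int64(28)), (237, np.int64(36)), (238
[... 1038 characters left out ...]
, (207, np.int64(28)), (208, np.int64(37)), (209, np.int64(79)), (210, np.int64(130)), (211, np.int64(115)), (212, np.int64(90)), (213, np.int64(86)), (214, np.int64(84)), (215, np.int64(86)), (216, np.int64(86)), (217, np.int64(84)), (218, np.int64(86)), (219, np.int64(86)), (220, np.int64(89)), (221, np.int64(86)), (222, np.int64(96)), (223, np.int64(124)), (224, np.int64(136)), (225, np.int64(123)), (226, np.int64(100)), (227, np.int64(88)), (228, np.int64(86)), (229, np.int64(84)), (230, np.int64(86)), (231, np.int64(83)), (232, np.int64(84)), (233, np.int64(81)), (234, np.int64(58)), (235, np.int64(41)), (236, np.int64(34)), (237, np.int64(34)), (238, np.int64(35)), (239, np.int64(29))]
```

```bash
python3 - <<'E'
from h import *
print(arm.sense()['force'],arm.close_job())
E
```

```text
the job is handed in; nothing more can be done
[-0.44337307  0.50853114 -0.79533716] None
```

The second case from the robot's left was the one with room, and its cover now stands steeply open, at or close to its stop. The job was handed in at about 11 s, with the gripper lifted well clear.

- **First cover (leftmost):** it was blocked. It gave less than 1 mm, and the force rose to about 9 N before I backed off.
- **Second cover:** it rocked at about 1 N. I pushed its spot end about 36 mm down, then swept toward the pin until it stopped moving while the force rose to about 10 N. I then backed off and lifted clear.
- **Third and fourth covers:** I did not test these, as the rocking one had already been found.

**Last checks:**
- **Tilt:** the scene picture puts the tilt between 1.15 and 1.25 rad. I couldn't narrow it further, because the two cameras disagree by about 5 mm. At the stop the fingertip was about 2 mm short of the position I had worked out, which fits the calibration error.
- **Other covers and loose things:** the other three covers look shut. The loose things in view look unmoved, judged by eye only. In the last top picture the arm hid part of the bench.
- **Contact:** the last force reading was within noise, about 1 N.

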